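# Load the spice caddy and click it home on its rail

## Robot

A 6-joint arm with a two-finger parallel gripper is mounted at the origin on the work surface. World frame = base frame: x ahead of the robot, y to its left, z up, the work surface at z = 0. Lengths are in m, angles in rad, forces in N, time in s.
With the tool pointing down it reaches from about 0.425 to 0.95 m from the base axis. Payload 3.5 kg.
Tool frame: the origin (TCP) lies on the centre line of the jaws, within the pads' length; the fingertips stand tip_extent ahead of it and the grasp point (between the pads) lies 2 mm behind it (tip_extent is the distance from the TCP to the fingertips, in m); z points along the fingers, y is the direction in which the jaws open and shut (so a half turn about z gives the same grasp; the last joint's range is limited). The gripper opens to 85 mm and grips with 20 to 120 N. Pads are 22 mm wide; open, the fingers measure 114 mm over their backs; the gripper's body (76 mm by 85 mm) begins 54 mm behind the grasp point. The pads swing forward as they close: fully open they stand 13 mm farther back than shut.
Start: joints at [-0.15, 0.286, 1.577, -0, 1.279, -0.15], TCP at [0.675, 0, 0.248] pointing down, gripper open.
Joint ranges: [-2.77, 2.77], [-0.9, 2.22], [0.21, 2.48], [-1.53, 4.67], [0.24, 2.81], [-2.84, 2.84]. Speed limits (rad/s): [2.79, 2.79, 3.14, 3.14, 3.14, 3.14].

## Interface

Orientations are given as a unit quaternion [x, y, z, w].
In Python, from plant import * gives the robot as it stands.
- The arm moves only by the shell command python3 -m crank 'ROWS' [FORCE]. ROWS is JSON, a list of rows, each a list of 7 numbers: the gripper's target within -1 to 1 (shut at 1, half-way at 0, fully open at -1), then the shift along the tool's x, y, z in cm, then the turn, a rotation vector about the tool's x, y, z in degrees. In form: [[fingers, tx, ty, tz, wx, wy, wz], ...]. A call has 1 to 5 rows; each row shifts and turns the commanded pose from where the row before left it, along the tool's axes as they then stand; what a row does not reach is not made up. A row lasts 1/10 s, in which the tool goes at most 50 mm and 8.59 degrees, less where a joint would pass 70% of its speed; a pose out of reach is approached as far as the arm can. A call is refused whole if a number of a shift passes 5 or a number of a turn 8.59, either way. A call with a gripper value outside its range is refused whole. The fingers move at their own pace and stop on an object; FORCE is the grip in N (left out, the last holds). Time passes only in rows, so rows that do not move let the fingers close. It gives the time, the measured TCP pose, the force and the opening at its end, in the units of the state.
- get_state(): the state, without advancing time (a new reading comes with each control period).
- read_camera(name): name is "scene" or "side" or "wrist"; returns a dict with "color" (480x640x3 uint8, red, green, blue), "vfov" (degrees; the focal length in pixels is half the picture's height over the tangent of half this angle, whatever the lens; pixels are square), "cx", "cy" (the principal point, pixels), "cam_to_world" (4x4, takes a point from camera to world coordinates). Camera axes: x right, y up, looking along -z (the intrinsics and any distortion apply to the point x, -y, -z); pixel columns grow to the right and rows downward; lengths in m; the calibration is good to about 2 mm. A picture is of the moment at which its call begins. There is no depth.
- sign_off(): hands the job in, once; it reports no verdict.
Trained networks look in the newest picture that a camera, given by its name, has taken for a name from the list of things; names that differ only in an ending like _2 or _b are one class to them, and where a whole thing is asked for, a point or a joint stands for the part that bears it (a point fixed in the world has none). Each returns a list of dicts, best first, with "p" (0 to 1); they miss things now and then, are a little off and sometimes report something else, mostly with a low value. They report only what shows in the picture. A call takes as long as a camera call.
- trace(thing, camera): "pixels" (480x640 bool, what is visible of it) and "location" ([column, row] in pixels, amid what is visible of it).
- place_of(thing, camera): "location" ([column, row] in pixels: a listed point, or the origin of a listed thing).
The state is a dict: "time": time; "qpos": joint angles; "dq": joint speeds; "joint_efforts": joint torques, N m; "eef_pos": TCP position; "tcp_rot": TCP orientation; "contact_force": force on the tool from outside, world axes, zero at the start; "wrist_torque": the same for the moment, N m; "opening": opening from 0.0 (shut) to 1.0 (fully open).
Only numpy, scipy, OpenCV 4.12 (cv2) and the standard library are available. Lean on these libraries where they do the work, as an engineer would, in place of code of your own. Each camera call takes 0.05 s, during which the arm holds its last target.

## Task

Stand the two shakers, one at a time, in the two round pockets of the wooden spice caddy, either one in either pocket, each upright and right down on the bottom. Then take the caddy by its black handle and slide it along the rail towards the red stop block until the sprung ball clicks into the notch, and keep it there: finish while still holding the handle with the caddy at rest on the click, so that somebody else can screw it fast. Leave the other things on the slab where they are.

Things in the scene. Friction and masses are not known exactly. Their poses are not given: they have to be found in the camera images.
- salt_mid (a point): Shaker with a white cap: plain steel cylinder, 40 mm diameter, 70 mm tall, about 120 g, loose, standing on the slab. The point is its centre, half-way up (35 mm above its foot); z is its axis, up.
- spice_mid (a point): Shaker with an orange cap, otherwise the same as the other: 40 mm diameter, 70 mm tall. The point is its centre, half-way up (35 mm above its foot).
- caddy: Wooden caddy, 66 mm (its x) by 160 mm (its y) by 34 mm high, that only slides along its own y axis on the rail (drag about 2 N, 300 mm of travel). Origin: centre of its underside, 14 mm above the slab; x points away from the handle, +y along the rail towards the stop block. It starts near the -y end of the rail. A white line crosses the middle of its top.
- caddy_handle (a point): Black upright handle of the caddy, a square post 18 by 18 mm (sides along the caddy's x and y), 70 mm in front of the caddy's middle (its -x side), rising from a steel bracket to 100 mm above the slab. The point is on its axis, 80 mm above the slab and 20 mm below its top: a place to grip from above; the bracket's top is 50 mm below it.
- pocket_a (a point): Centre of the mouth of the caddy's pocket farther from the stop block (caddy y = -42 mm), in its top face, 48 mm above the slab. Round, 46 mm wide, 28 mm deep.
- pocket_b (a point): Centre of the mouth of the caddy's pocket nearer to the stop block (caddy y = +42 mm). Round, 46 mm wide, 28 mm deep; mouth 48 mm above the slab.
- notch (a point): The notch of the caddy, the gap between two upright round steel ribs (radius 6 mm, centres 18 mm apart) in the middle of its far side (caddy x = 40 mm, y = 0, in line with the white line), 30 mm above the slab. It meets the ball when at the same place along the rail as point stop_ball.
- stop_ball (a point): Centre of the sprung steel ball, 12 mm wide, in the red block's face towards the caddy, in line with the block's white line, 30 mm above the slab (given with the ball fully out). The caddy's first rib meets it 18 mm before the notch does (push 5 to 9 N) and passes it 9 mm before; then the ball drops into the notch. A caddy let loose within 5 mm of the notch is drawn in by the ball.
- stop: Red stop block, 30 by 34 by 36 mm, fixed on the far side of the rail at a place that differs each time. Origin: centre of its underside, 8 mm above the slab; its y axis runs along the rail, same way as the caddy's.
- rail: The fixed rail: aluminium base 500 mm long (its y) by 70 mm wide, 10 mm thick, with two steel rods and black end blocks, and a steel strip along its far side that carries the stop block. Origin: centre of its underside, on the slab.
- sauce: Red sauce dispenser, 56 mm diameter, 170 mm tall, loose, to be left alone. Origin: centre of its foot.
- mug: Blue mug, 80 mm wide, 85 mm tall, loose, to be left alone. Origin: centre of its foot.
- tray: Upturned aluminium tray, 120 by 222 by 40 mm, loose, to the left of the rail, to be left alone. Origin: centre of its underside.
- basket: Steel wire grill basket, 120 (its x) by 190 (its y) by 40 mm with a handle towards its +y, loose, beyond the rail, to be left alone. Origin: on its underside, 40 mm to the -x side of its middle.
- brush: Basting brush lying flat between the robot and the rail, 180 mm long, loose, to be left alone. Origin: its middle, underside.

How it is judged:
By the outcome, as a careful person would: the job done as asked, in the order asked, and still so for the second after the job is handed in, while the arm keeps its last pose, push and grip.
It also fails if it takes over 70 s, if anything falls off the work surface, if the arm or the gripper's body presses on something with over 40 N, if the wrist force passes 120 N, or if a joint passes its speed limit or range.

## Working session

There is one attempt and no reset: what is moved stays moved. The work goes in short steps, Python scripts to look and compute and a shell command to move; the robot and the scene stay as the last step left them, time stands still between calls to the robot, and variables do not carry over. Pictures are saved under pics/ and viewed, and the job is handed in when it is done.

```bash
ls; mkdir -p pics; python3 - <<'E'
from plant import *
import cv2
s=get_state();print(s)
for n in ["scene","side","wrist"]:
    r=read_camera(n);print(n,r["vfov"],r["cx"],r["cy"],{k:v for k,v in r.items() if k not in("color",)})
    cv2.imwrite(f"pics/{n}0.png",r["color"][:,:,::-1])
    for t in ["salt_mid","spice_mid","caddy","caddy_handle","pocket_a","pocket_b","notch","stop_ball","stop","rail","sauce","mug","tray","basket","brush"]:
        try: print(t,[(round(float(d["p"]),2),[round(float(v)) for v in d["location"]]) for d in place_of(t,n)][:3])
        except Exception as e: print(t,e)
E
```

```text
pics
{'time': 0.0, 'qpos': array([-1.50021373e-01,  2.87156918e-01,  1.57813977e+00,  1.50456332e-05,
        1.27858815e+00, -1.49984765e-01]), 'dq': array([ 1.16547363e-04, -8.61939508e-04,  1.32908516e-03, -1.01219871e-03,
       -1.13697844e-03,  6.08904615e-05]), 'joint_efforts': array([-1.79628755e-04, -4.05981302e+01, -2.92628127e+01, -1.54224781e-04,
        5.81841552e-03,  3.74769741e-06]), 'eef_pos': array([6.74401140e-01, 1.09073155e-04, 2.46973112e-01]), 'tcp_rot': array([ 7.07120797e-01,  7.07091836e-01, -6.74405054e-04, -9.26692313e-04]), 'contact_force': array([ 0.31820387, -0.34056801, -0.17558427]), 'wrist_torque': array([-0.01621052, -0.03644764, -0.0117539 ]), 'opening': 1.0012403348464503}
scene 54.27149742070981 312.1694315864726 237.94369313415487 {'vfov': 54.27149742070981, 'cx': 312.1694315864726, 'cy': 237.94369313415487, 'cam_to_world': array([[-0.85403234, -0.31463749,  0.41428494,  1.0172552 ],
       [ 0.51993395, -0.54265046,  0.65969627,  0.74605913],
       [ 0.01724673,  0.77880276,  0.62703175,  0.78259351],
       [ 0.        ,  0.        ,  0.    
[... 1817 characters left out ...]
 9.99999571e-01, -6.46374895e-04, -6.63328886e-04,
         6.75713836e-01],
       [ 8.07883390e-04,  9.58988204e-01,  2.83444830e-01,
         7.27445965e-02],
       [ 4.52912955e-04, -2.83445244e-01,  9.58988315e-01,
         3.73452426e-01],
       [ 0.00000000e+00,  0.00000000e+00,  0.00000000e+00,
         1.00000000e+00]])}
salt_mid []
spice_mid []
caddy [(0.84, [237, 312])]
caddy_handle [(0.66, [144, 354])]
pocket_a [(0.9, [219, 285])]
pocket_b [(0.9, [219, 285])]
notch [(0.85, [273, 314])]
stop_ball [(0.59, [230, 73])]
stop [(0.78, [262, 74]), (0.59, [221, 202])]
rail [(0.61, [220, 201])]
sauce []
mug [(0.44, [236, 315])]
tray []
basket [(0.82, [435, 202])]
brush [(0.73, [9, 227])]
```

View pics/scene0.png

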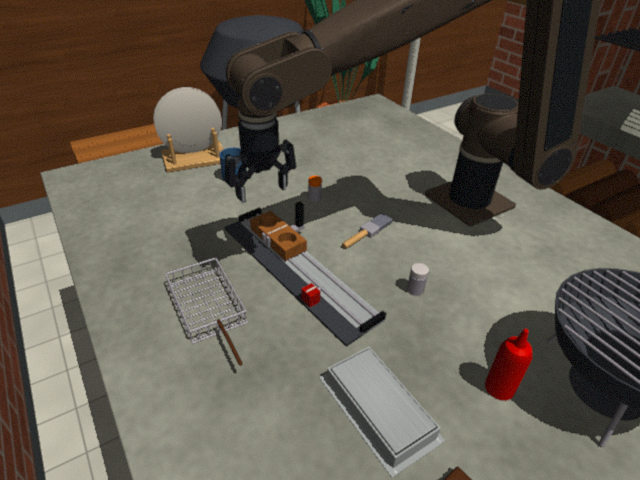

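View pics/side0.png

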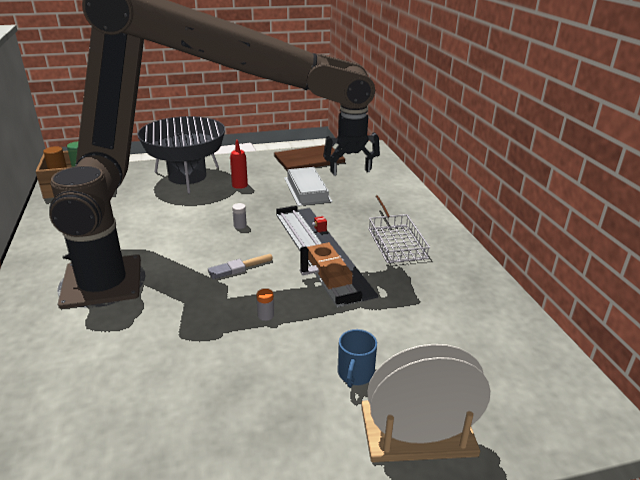

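View pics/wrist0.png

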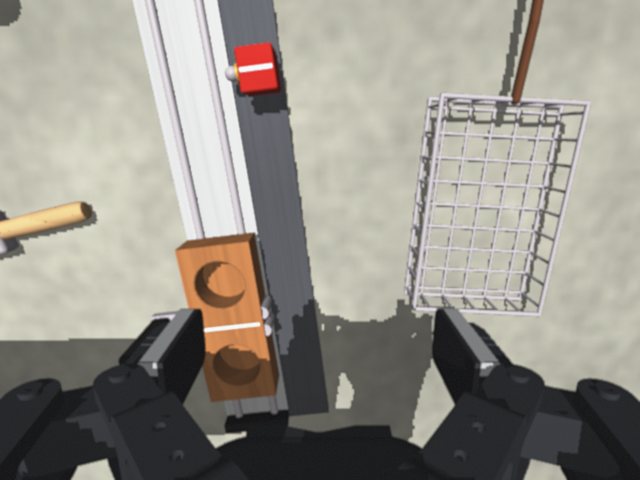

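The pictures show the caddy at the near-camera (-y) end of the rail, with the stop up the rail. The salt shaker is at scene (418,279) / side (239,216), and the spice shaker is at scene (315,189) / side (265,305). Next I triangulate these.

```bash
cat > h.py <<'E'
from plant import *
import numpy as np, cv2
np.set_printoptions(precision=4,suppress=True)
def ray(c,px):
    f=240/np.tan(np.radians(c["vfov"]/2))
    d=np.array([(px[0]-c["cx"])/f,-(px[1]-c["cy"])/f,-1.])
    M=c["cam_to_world"];d=M[:3,:3]@d
    return M[:3,3],d/np.linalg.norm(d)
def plane(c,px,z):
    o,d=ray(c,px);return o+d*(z-o[2])/d[2]
def tri(l):
    A=np.zeros((3,3));b=np.zeros(3)
    for c,px in l:
        o,d=ray(c,px);P=np.eye(3)-np.outer(d,d);A+=P;b+=P@o
    x=np.linalg.solve(A,b)
    return x,[np.linalg.norm((np.eye(3)-np.outer(ray(c,p)[1],ray(c,p)[1]))@(x-c["cam_to_world"][:3,3])) for c,p in l]
def proj(c,p):
    f=240/np.tan(np.radians(c["vfov"]/2));M=c["cam_to_world"]
    q=M[:3,:3].T@(np.asarray(p)-M[:3,3]);return np.array([c["cx"]+f*q[0]/-q[2],c["cy"]-f*q[1]/-q[2]])
E
python3 - <<'E'
from h import *
C={n:read_camera(n) for n in ["scene","side","wrist"]}
def best(t,n,k=3): return [(round(float(d["p"]),2),np.array(d["location"],float)) for d in place_of(t,n)][:k]
for t,z in [("salt_mid",.035),("spice_mid",.035),("caddy_handle",.08),("pocket_a",.048),("stop_ball",.03),("notch",.03),("caddy",.014),("stop",.008),("sauce",0),("mug",0),("brush",0)]:
    for n in C:
        for p,l in best(t,n): print(t,n,p,l,plane(C[n],l,z))
print("salt tri",tri([(C["scene"],(418,279)),(C["side"],(239.5,215))]))
for t in ["salt_mid","spice_mid"]:
    for n in ["scene","side"]:
        for d in trace(t,n)[:2]:
            ys,xs=np.nonzero(d["pixels"]);print(t,n,round(float(d["p"]),2),xs.min(),xs.max(),ys.min(),ys.max(),plane(C[n],((xs.min()+xs.max())/2,(ys.min()+ys.max())/2),.035))
print(get_state()["time"])
E
```

```text
salt_mid scene 0.66 [417.5 278.9] [0.3912 0.2104 0.035 ]
salt_mid scene 0.19 [278.9 237.7] [ 0.596  -0.0838  0.035 ]
salt_mid side 0.69 [240.5 211.1] [0.3995 0.2379 0.035 ]
salt_mid wrist 0.34 [433.9 203.5] [0.7781 0.01   0.035 ]
spice_mid scene 0.75 [314.1 190.4] [ 0.4036 -0.2263  0.035 ]
spice_mid side 0.89 [264.3 299.3] [ 0.3979 -0.2188  0.035 ]
caddy_handle scene 0.94 [296.6 206.1] [ 0.5193 -0.1268  0.08  ]
caddy_handle side 0.72 [300.8 256.9] [ 0.5107 -0.1235  0.08  ]
caddy_handle wrist 0.91 [140.9 353.8] [ 0.5227 -0.1131  0.08  ]
caddy_handle wrist 0.34 [234.  364.3] [ 0.6025 -0.1235  0.08  ]
pocket_a scene 0.77 [290.  235.7] [ 0.5755 -0.0624  0.048 ]
pocket_a scene 0.59 [266.6 219.2] [ 0.5946 -0.1539  0.048 ]
pocket_a scene 0.3 [301.9 267.4] [0.6092 0.0543 0.048 ]
pocket_a side 0.97 [323.4 251. ] [ 0.5878 -0.0622  0.048 ]
pocket_a side 0.7 [336. 271.] [ 0.5953 -0.1615  0.048 ]
pocket_a side 0.63 [311.9 224.5] [0.5916 0.0848 0.048 ]
pocket_a wrist 0.86 [218.9 285.8] [ 0.5858 -0.0632  0.048 ]
pocket_a wrist 0.56 [232.1 365.5] [ 0.5926 -0.1462  0.048 ]
stop_ball scene 0.66 [318.8
[... 1412 characters left out ...]
rush scene 0.68 [233.  178.8] [ 0.5614 -0.4554  0.    ]
brush scene 0.67 [269.5 220.2] [ 0.5622 -0.2044  0.    ]
brush side 0.81 [238.1 264.8] [ 0.3591 -0.0047  0.    ]
brush side 0.29 [325.7 249.5] [0.6162 0.0155 0.    ]
brush wrist 0.72 [  7.6 228.6] [ 0.3668 -0.0221  0.    ]
salt tri (array([0.3925, 0.2122, 0.0363]), [np.float64(0.0007706034272524111), np.float64(0.000770603427252259)])
salt_mid scene 0.76 407 428 263 294 [0.3903 0.2094 0.035 ]
salt_mid scene 0.48 250 306 202 259 [ 0.584  -0.1112  0.035 ]
salt_mid side 0.82 233 245 203 228 [0.3914 0.2109 0.035 ]
spice_mid scene 0.63 308 322 174 201 [ 0.3931 -0.2383  0.035 ]
spice_mid side 0.92 256 273 288 319 [ 0.3957 -0.2351  0.035 ]
4.4
```

```bash
python3 - <<'E'
import cv2
a=cv2.imread("pics/scene0.png")[170:320,210:450];b=cv2.imread("pics/side0.png")[180:330,210:450]
cv2.imwrite("pics/crop0.png",cv2.resize(cv2.vconcat([a,b]),None,fx=2,fy=2,interpolation=cv2.INTER_CUBIC))
E
```

```text
(no output)
```

View pics/crop0.png

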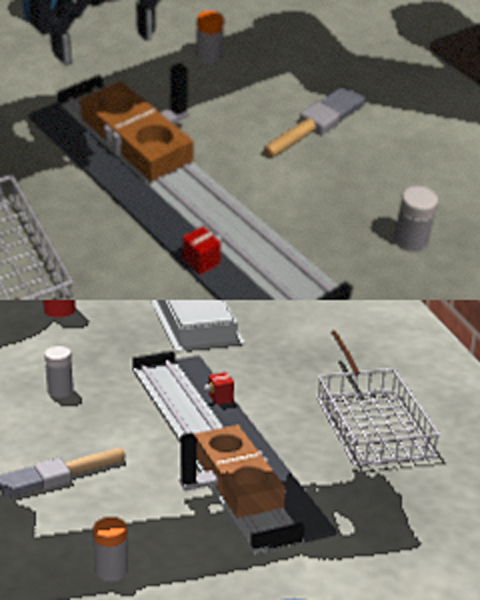

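```bash
python3 -c "
import plant;print([k for k in dir(plant) if k[0]!='_']);print(getattr(plant,'tip_extent',None))"
python3 -m crank '[[-1,-2.9,-3.5,0,0,0,-6],[-1,-2.9,-3.5,0,0,0,0],[-1,-2.9,-3.5,0,0,0,0],[-1,-2.9,-3.5,0,0,0,0]]'
```

```text
['Unreachable', 'get_state', 'place_of', 'read_camera', 'sign_off', 'tip_extent', 'trace']
0.017
time: 4.8
eef_pos: [0.5434, -0.1273, 0.2484]
tcp_rot: [0.669, 0.743, -0.0, 0.0]
contact_force: [0.9, -0.7, 0.7]
opening: 0.999
```

```bash

python3 -m crank '[[-1,-2.3,-4,0,0,0,0],[-1,-2.3,-4,0,0,0,0],[-1,-2.3,-4,1,0,0,0],[-1,-2.3,-3.9,1.5,0,0,0],[-1,0,0,0,0,0,0]]'
python3 - <<'E'
from h import *
c=read_camera("wrist");cv2.imwrite("pics/w1.png",c["color"][:,:,::-1])
for d in place_of("spice_mid","wrist"): print(d["p"],d["location"],plane(c,d["location"],.035))
for d in trace("spice_mid","wrist")[:2]:
    ys,xs=np.nonzero(d["pixels"]);print(d["p"],xs.min(),xs.max(),ys.min(),ys.max())
print(get_state()["eef_pos"])
E
```

```text
time: 5.3
eef_pos: [0.3921, -0.2361, 0.2212]
tcp_rot: [0.671, 0.741, -0.001, -0.002]
contact_force: [-0.3, 0.2, 0.2]
opening: 1.003
0.98 [322.7, 223.5] [ 0.3961 -0.2372  0.035 ]
0.9 297 351 194 259
[ 0.3965 -0.2348  0.2239]
```

View pics/w1.png

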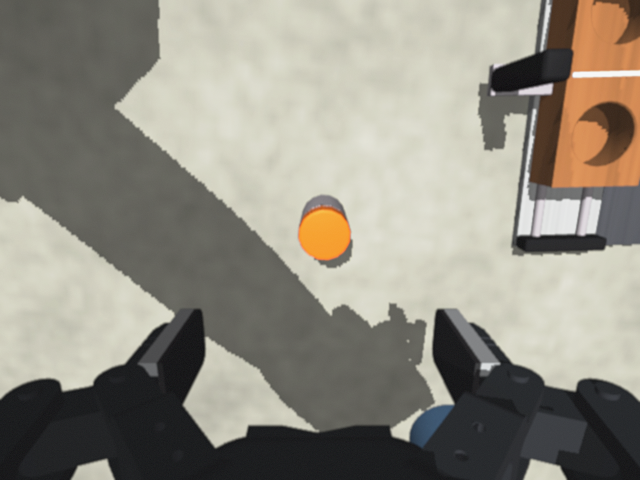

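Cap top circle is centred near (325,234) with radius 26 px, directly ahead. Checking it at z=0.07.

```bash
python3 - <<'E'
from h import *
c=read_camera("wrist");im=c["color"]
m=((im[...,0].astype(int)>200)&(im[...,2]<90)&(im[...,1]>90)&(im[...,1]<190)).astype(np.uint8)
n,l,st,ce=cv2.connectedComponentsWithStats(m)
for i in range(1,n):
    if st[i,4]>300: print(st[i],ce[i],plane(c,ce[i],.07))
k=[(553,0),(553,0)]
# caddy edges & rail tilt
g=[plane(c,p,.048)[:2] for p in [(638,74),(574,74)]];d=g[0]-g[1];print("line tilt",np.degrees(np.arctan2(d[1],d[0])))
g=[plane(c,p,.07+.035)[:2] for p in [(0,0)]]
s=get_state();print(s["eef_pos"],s["tcp_rot"],s["time"])
E
```

```text
[ 561    0   51   76 2560] [585.443   38.4711] [ 0.5568 -0.0879  0.07  ]
[622  33  18  39 473] [632.6575  55.4736] [ 0.5908 -0.0945  0.07  ]
[ 544   78   63  110 2931] [573.4248 134.8601] [ 0.5666 -0.1476  0.07  ]
[ 606   80   34  106 2011] [624.3327 125.4451] [ 0.5998 -0.1378  0.07  ]
[ 292  208   52   52 2031] [317.3205 233.4353] [ 0.397  -0.2366  0.07  ]
line tilt 6.009766416830816
[ 0.397  -0.2346  0.2241] [0.6689 0.7433 0.0002 0.0008] 5.5
```

```bash

python3 -m crank '[[-1,-0.2,0,4.3,0,0,0],[-1,0,0,4.3,0,0,0],[-1,0,0,4.3,0,0,0],[-1,0,0,4.3,0,0,0],[-1,0,0,0,0,0,0]]' 40
python3 -m crank '[[1,0,0,0,0,0,0],[1,0,0,0,0,0,0],[1,0,0,0,0,0,0],[1,0,0,0,0,0,0],[1,0,0,0,0,0,0]]' 40
```

```text
time: 6.0
eef_pos: [0.3938, -0.2323, 0.0459]
tcp_rot: [0.668, 0.744, 0.0, -0.007]
contact_force: [-0.2, 0.3, -0.1]
opening: 0.998
time: 6.5
eef_pos: [0.3981, -0.238, 0.0543]
tcp_rot: [0.669, 0.743, 0.0, 0.003]
contact_force: [-0.5, -0.1, 7.0]
opening: 0.453
```

```bash

python3 -m crank '[[1,0,0,-4.4,0,0,0],[1,0,0,-4.4,0,0,0],[1,0,0,-4.4,0,0,0]]'
python3 -m crank '[[1,1.4,4.1,0,0,0,0],[1,1.4,4.1,0,0,0,0],[1,1.4,4.1,0,0,0,0],[1,1.3,4.1,0,0,0,0],[1,1.3,4.1,0,0,0,0]]'
python3 -m crank '[[1,0,0,0,0,0,0]]'
cat > look.py <<'E'
from h import *
import sys
c=read_camera("wrist");cv2.imwrite(f"pics/{sys.argv[1]}.png",c["color"][:,:,::-1])
zs={"salt_mid":.035,"spice_mid":.035,"caddy_handle":.08,"pocket_a":.048,"stop_ball":.03,"notch":.03,"caddy":.014}
for t in sys.argv[2:]:
    for d in place_of(t,"wrist")[:3]: print(t,round(float(d["p"]),2),d["location"],plane(c,d["location"],zs[t]))
M=c["cam_to_world"];print("cam",M[:3,3])
P=[]
for i in range(3):
    s=get_state();P.append(s["eef_pos"])
print(np.array(P),s["tcp_rot"],s["time"],s["opening"],s["contact_force"])
E
python3 look.py w2 pocket_a caddy notch caddy_handle spice_mid
```

```text
time: 6.8
eef_pos: [0.3961, -0.2364, 0.1857]
tcp_rot: [0.669, 0.743, -0.0, 0.001]
contact_force: [1.2, 0.5, -0.9]
opening: 0.453
time: 7.3
eef_pos: [0.5948, -0.1467, 0.1847]
tcp_rot: [0.669, 0.743, 0.0, 0.001]
contact_force: [-0.8, -0.7, -0.7]
opening: 0.459
time: 7.4
eef_pos: [0.5967, -0.1456, 0.1844]
tcp_rot: [0.668, 0.744, 0.001, 0.001]
contact_force: [-0.1, -1.0, -1.4]
opening: 0.459
pocket_a 0.85 [309.3, 236.7] [ 0.5918 -0.1457  0.048 ]
pocket_a 0.76 [312.4, 113.6] [ 0.5854 -0.0641  0.048 ]
caddy 0.67 [315.6, 171.3] [ 0.5916 -0.1037  0.014 ]
caddy 0.28 [312.2, 10.3] [0.5779 0.003  0.014 ]
notch 0.95 [369.7, 173.8] [ 0.6302 -0.0996  0.03  ]
caddy_handle 0.82 [194.1, 187.1] [ 0.5206 -0.1139  0.08  ]
cam [ 0.5893 -0.0733  0.3095]
[[ 0.5922 -0.1481  0.1837]
 [ 0.5922 -0.1481  0.1837]
 [ 0.5922 -0.1481  0.1837]] [ 0.6696  0.7427 -0.      0.0001] 7.7 0.4546568211417548 [ 0.0181  0.1861 -0.8997]
```

View pics/w2.png

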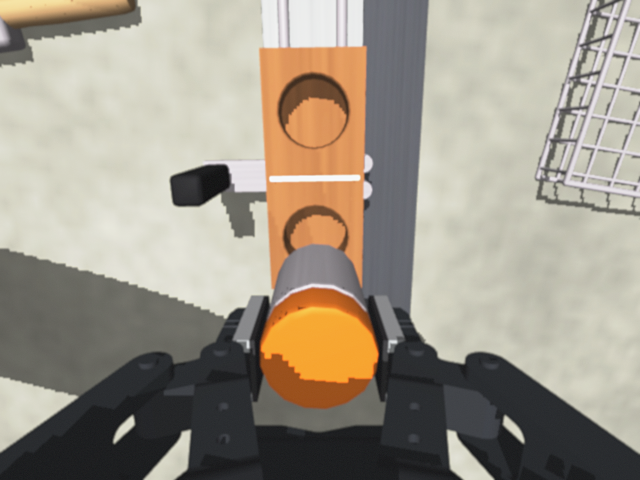

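```bash
python3 - <<'E'
from h import *
from scipy.optimize import least_squares
c=read_camera("wrist")
obs=[((0,0),(314.5,179)),((-.033,.08),(260.5,47)),((.033,.08),(367,47)),((0,.042),(314,110)),((0,.065),(314,72)),((0,.019),(314,148)),((-.023,.042),(279,110)),((.023,.042),(349,110)),((0,-.019),(316,205))]
def mp(p,q,z=.048):
    ct,st=np.cos(p[2]),np.sin(p[2]);return proj(c,[p[0]+ct*q[0]-st*q[1],p[1]+st*q[0]+ct*q[1],z])
r=least_squares(lambda p:np.concatenate([mp(p,q)-np.array(o) for q,o in obs]),[.59,-.104,.105],loss="soft_l1")
p=r.x;print(p[:2],np.degrees(p[2]),r.fun.reshape(-1,2))
for n,q in [("a",(0,-.042)),("b",(0,.042)),("handle",(-.07,0)),("notch",(.04,0))]:
    ct,st=np.cos(p[2]),np.sin(p[2]);print(n,p[0]+ct*q[0]-st*q[1],p[1]+st*q[0]+ct*q[1])
# held shaker cap in image
print("cap px",(319,356),plane(c,(319.5,356),.184+.018))
E
for i in 1 2 3; do python3 -c "
from plant import *
read_camera('wrist');print(get_state()['eef_pos'],get_state()['time'])"; done
```

```text
[ 0.5864 -0.1067] 6.356922867738734 [[ 0.2889 -1.6037]
 [-0.9827 -1.2602]
 [ 0.6347 -2.0502]
 [ 0.1741  1.0958]
 [-0.1883  0.0036]
 [ 0.5179  0.1753]
 [-0.8533  1.3498]
 [ 1.2118  0.8418]
 [-0.9513  0.4251]]
a 0.5910088383984734 -0.1484044865889642
b 0.5817082115248212 -0.06492096522242687
handle 0.5167889238228662 -0.1144132483004057
notch 0.6261125827552365 -0.10223385596586117
cap px (319, 356) [ 0.593  -0.1438  0.202 ]
[ 0.59235598 -0.14816716  0.18372494] 7.8
[ 0.59248798 -0.14809944  0.18371003] 7.85
[ 0.59260914 -0.14801317  0.18364752] 7.9
```

```bash

python3 -m crank '[[1,0.1,-0.1,3.6,0,0,0],[1,0,0,3.6,0,0,0],[1,0,0,0,0,0,0]]'
python3 look.py w3 pocket_a
python3 - <<'E'
from h import *
for n,b in [("scene",(220,130,380,290)),("side",(260,190,420,350))]:
    c=read_camera(n);x0,y0,x1,y1=b
    cv2.imwrite(f"pics/{n}3.png",cv2.resize(c["color"][y0:y1,x0:x1,::-1],None,fx=3.5,fy=3.5,interpolation=cv2.INTER_CUBIC))
a=cv2.imread("pics/scene3.png");b=cv2.imread("pics/side3.png")
cv2.imwrite("pics/both3.png",cv2.resize(cv2.hconcat([a,b]),(800,400)))
E
```

```text
time: 8.2
eef_pos: [0.5878, -0.1452, 0.1055]
tcp_rot: [0.669, 0.743, -0.002, -0.006]
contact_force: [-1.0, 0.1, -1.6]
opening: 0.454
pocket_a 0.86 [331.1, 112.8] [ 0.5854 -0.0649  0.048 ]
cam [ 0.5824 -0.0735  0.231 ]
[[ 0.5916 -0.1467  0.1111]
 [ 0.5916 -0.1467  0.1111]
 [ 0.5916 -0.1467  0.1111]] [ 0.6693  0.743  -0.0002 -0.0007] 8.3 0.45849325166964106 [ 0.8033  0.1338 -0.57  ]
```

View pics/both3.png

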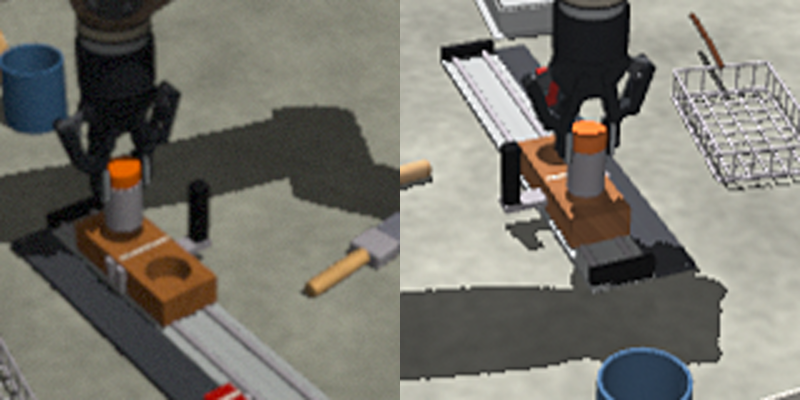

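View pics/w3.png

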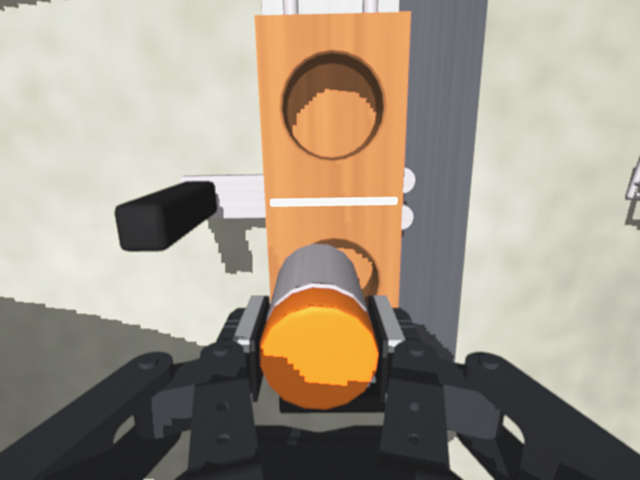

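```bash

python3 -m crank '[[1,0,0,0,0,0,0],[1,0,0,0,0,0,0]]'
python3 look.py w4 pocket_a
```

```text
time: 8.6
eef_pos: [0.5931, -0.1471, 0.1134]
tcp_rot: [0.669, 0.743, 0.001, 0.002]
contact_force: [0.1, 0.0, -1.6]
opening: 0.457
pocket_a 0.63 [318.5, 102.3] [ 0.5853 -0.0628  0.048 ]
cam [ 0.5859 -0.0746  0.2383]
[[ 0.5926 -0.1469  0.1125]
 [ 0.5926 -0.1469  0.1125]
 [ 0.5926 -0.1469  0.1125]] [0.6691 0.7432 0.0003 0.0009] 8.7 0.4604748483546472 [ 0.029   0.4363 -0.5181]
```

View pics/w4.png

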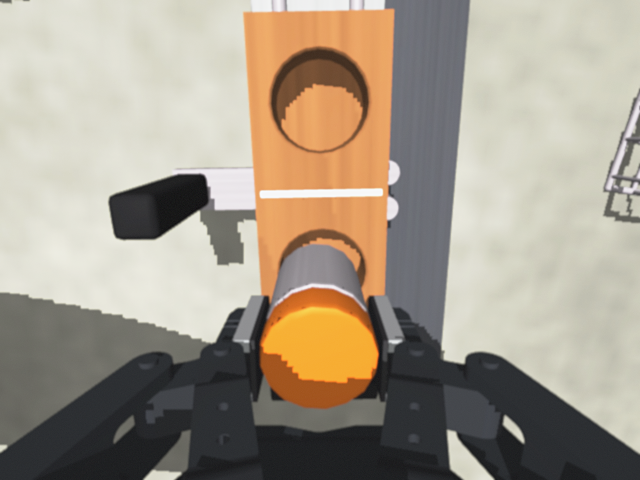

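```bash
python3 - <<'E'
from h import *
c=read_camera("wrist")
A=plane(c,(322,229.5),.048);F=plane(c,(319.5,244.5),.0605);print(A,F)
b=plane(c,(320,99.5),.048);l=plane(c,(321,193.5),.048);u=(b-l)/np.linalg.norm(b-l)
print(b,l,np.linalg.norm(b-l),"a:",l-u*.042, A-u*.023,"foot",F-np.array([-.105,.994,0])*.02)
print(plane(c,(319.5,95),.048), [get_state()["eef_pos"]])
E
```

```text
[ 0.5929 -0.1226  0.048 ] [ 0.592  -0.1269  0.0605]
[ 0.5853 -0.0613  0.048 ] [ 0.5904 -0.1045  0.048 ] 0.043448777586014266 a: [ 0.5954 -0.1462  0.048 ] [ 0.5956 -0.1454  0.048 ] foot [ 0.5941 -0.1468  0.0605]
[ 0.5849 -0.0594  0.048 ] [array([ 0.5924, -0.1468,  0.1122])]
```

```bash

python3 -m crank '[[1,0.1,0.1,0.5,0,0,0],[1,0,0,1.2,0,0,0],[1,0,0,1,0,0,0],[1,0,0,0,0,0,0]]'
python3 -m crank '[[1,0,0,0.8,0,0,0],[1,0,0,0.4,0,0,0],[1,0,0,0,0,0,0],[1,0,0,0,0,0,0]]'
```

```text
time: 9.15
eef_pos: [0.5927, -0.1454, 0.0821]
tcp_rot: [0.669, 0.743, 0.0, -0.0]
contact_force: [2.3, -1.0, -1.8]
opening: 0.455
time: 9.55
eef_pos: [0.593, -0.1459, 0.0743]
tcp_rot: [0.669, 0.743, -0.001, -0.0]
contact_force: [-3.5, 0.0, 8.5]
opening: 0.454
```

```bash

python3 -m crank '[[1,0,0,0.2,0,0,0],[1,0,0,0,0,0,0],[1,0,0,0,0,0,0]]'
python3 -c "
from plant import *
read_camera('wrist');s=get_state();print(s['eef_pos'],s['contact_force'])"
```

```text
time: 9.85
eef_pos: [0.5931, -0.1464, 0.0743]
tcp_rot: [0.669, 0.743, -0.001, -0.0]
contact_force: [-8.0, -0.1, 17.1]
opening: 0.453
[ 0.59312847 -0.14633887  0.07427717] [-8.19143633  0.40617667 16.40068901]
```

```bash

python3 -m crank '[[1,0,-0.1,-0.2,0,0,0],[-0.4,0,0,0,0,0,0],[-0.4,0,0,0,0,0,0],[-0.4,0,0,0,0,0,0]]'
python3 -m crank '[[-0.4,0,0,-3,0,0,0],[-0.4,0,0,-4,0,0,0],[-1,0,0,-4,0,0,0],[-1,0,0,-3,0,0,0],[-1,0,0,0,0,0,0]]'
python3 look.py w5 spice_mid salt_mid notch stop_ball caddy_handle
```

```text
time: 10.3
eef_pos: [0.5913, -0.1453, 0.0715]
tcp_rot: [0.669, 0.743, -0.0, -0.001]
contact_force: [-0.5, -0.5, 0.7]
opening: 0.702
time: 10.8
eef_pos: [0.5946, -0.1466, 0.2183]
tcp_rot: [0.669, 0.743, 0.002, 0.005]
contact_force: [0.7, -0.5, 0.8]
opening: 0.997
notch 0.97 [367.4, 166.1] [ 0.6315 -0.0988  0.03  ]
caddy_handle 0.58 [215.5, 179.8] [ 0.5235 -0.1146  0.08  ]
cam [ 0.5866 -0.0738  0.343 ]
[[ 0.5908 -0.1452  0.2098]
 [ 0.5908 -0.1452  0.2098]
 [ 0.5908 -0.1452  0.2098]] [ 0.6691  0.7431 -0.0007 -0.0021] 11.1 1.0006464173988705 [ 0.619  -1.1099  0.8695]
```

View pics/w5.png

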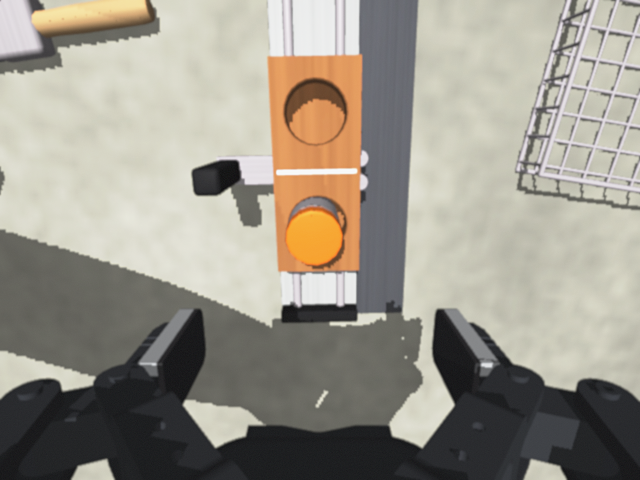

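The orange-cap shaker stands in pocket a, with its cap centred at about (314,237) and the bore showing evenly around it. Now the salt shaker.

```bash

python3 -m crank '[[-1,4.2,-1.8,0,0,0,0],[-1,4.2,-1.8,0,0,0,0],[-1,4.2,-1.8,0,0,0,0],[-1,4.2,-1.8,0,0,0,0],[-1,4.2,-1.8,0,0,0,0]]'
python3 -m crank '[[-1,4.2,-1.8,0,0,0,0],[-1,4.2,-1.8,0,0,0,0],[-1,4.2,-1.8,0,0,0,0],[-1,4,-1.8,0,0,0,0],[-1,0,0,0,0,0,0]]'
python3 -m crank '[[-1,0,0,0,0,0,0],[-1,0,0,0,0,0,0]]'
python3 look.py w6 salt_mid
```

```text
time: 11.6
eef_pos: [0.4787, 0.0552, 0.2109]
tcp_rot: [0.669, 0.743, -0.001, -0.001]
contact_force: [-0.3, 1.2, 0.1]
opening: 0.999
time: 12.1
eef_pos: [0.3882, 0.2145, 0.2108]
tcp_rot: [0.667, 0.745, -0.001, -0.001]
contact_force: [0.2, 0.8, -0.6]
opening: 1.002
time: 12.3
eef_pos: [0.3917, 0.2108, 0.2117]
tcp_rot: [0.669, 0.743, -0.001, -0.0]
contact_force: [0.5, 0.1, -0.1]
opening: 1.002
cam [0.3851 0.2832 0.3368]
[[0.3921 0.2104 0.2119]
 [0.3921 0.2104 0.2119]
 [0.3921 0.2104 0.2119]] [ 0.6699  0.7424 -0.0004 -0.0001] 12.4 1.000428206051098 [-0.3099  0.0389 -0.0154]
```

View pics/w6.png

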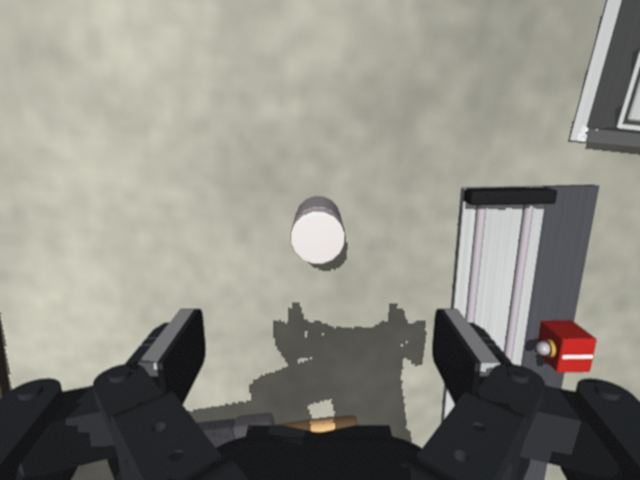

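White cap disc is centred at about (318,236); the stop ball shows at (545,348).

```bash
python3 - <<'E'
from h import *
c=read_camera("wrist")
print(plane(c,(318,236.5),.07),get_state()["eef_pos"])
print("ball",plane(c,(545,348),.03),"line ends z.044",plane(c,(562,357),.044),plane(c,(593,356),.044))
for d in place_of("stop_ball","wrist")[:2]: print(d["p"],d["location"],plane(c,d["location"],.03))
E
```

```text
[0.3928 0.2095 0.07  ] [0.3921 0.2104 0.2121]
ball [0.6076 0.1162 0.03  ] line ends z.044 [0.6145 0.1167 0.044 ] [0.6408 0.1204 0.044 ]
0.84 [542.8, 349.3] [0.606  0.1147 0.03  ]
```

```bash

python3 -m crank '[[-1,-0.1,0.1,4,0,0,0],[-1,0,0,4,0,0,0],[-1,0,0,4,0,0,0],[-1,0,0,3.8,0,0,0],[-1,0,0,0,0,0,0]]'
python3 -m crank '[[-1,0,0,0,0,0,0],[-1,0,0,0,0,0,0]]' 
python3 -m crank '[[1,0,0,0,0,0,0],[1,0,0,0,0,0,0],[1,0,0,0,0,0,0],[1,0,0,0,0,0,0],[1,0,0,0,0,0,0]]' 40
```

```text
time: 13.0
eef_pos: [0.3884, 0.2085, 0.0492]
tcp_rot: [0.67, 0.743, -0.005, -0.003]
contact_force: [-0.5, 0.5, 0.0]
opening: 1.003
time: 13.2
eef_pos: [0.3947, 0.2108, 0.0567]
tcp_rot: [0.669, 0.743, 0.002, 0.001]
contact_force: [-0.4, 0.6, 1.2]
opening: 1.004
time: 13.7
eef_pos: [0.3931, 0.2107, 0.0554]
tcp_rot: [0.669, 0.743, 0.0, 0.0]
contact_force: [-1.6, -0.4, 7.2]
opening: 0.457
```

```bash

python3 -m crank '[[1,0,0,-4.4,0,0,0],[1,0,0,-4.4,0,0,0],[1,0,0,-4.4,0,0,0],[1,-3.6,2,0,0,0,0],[1,-3.6,2,0,0,0,0]]'
python3 -m crank '[[1,-3.6,2,0,0,0,0],[1,-3.6,2,0,0,0,0],[1,-3.7,2.1,0,0,0,0],[1,-3.7,2.1,0,0,0,0],[1,-3.7,2.1,0,0,0,0]]'
python3 -m crank '[[1,-3.7,2.1,0,0,0,0],[1,0,0,3.5,0,0,0],[1,0,0,3,0,0,0],[1,0,0,0,0,0,0]]'
python3 -m crank '[[1,0,0,0,0,0,0],[1,0,0,0,0,0,0]]'
python3 look.py w7 pocket_a
```

```text
time: 14.2
eef_pos: [0.441, 0.1431, 0.1885]
tcp_rot: [0.668, 0.744, 0.002, 0.002]
contact_force: [-0.1, 0.3, -1.9]
opening: 0.461
time: 14.7
eef_pos: [0.5619, -0.0297, 0.1856]
tcp_rot: [0.669, 0.743, -0.0, -0.0]
contact_force: [0.9, 1.2, -1.9]
opening: 0.457
time: 15.1
eef_pos: [0.5822, -0.0621, 0.1153]
tcp_rot: [0.669, 0.743, -0.003, -0.005]
contact_force: [0.3, 0.2, -3.0]
opening: 0.458
time: 15.3
eef_pos: [0.5873, -0.0628, 0.1233]
tcp_rot: [0.669, 0.743, 0.001, 0.001]
contact_force: [0.5, 0.2, -1.6]
opening: 0.453
cam [0.5801 0.0096 0.2483]
[[ 0.5875 -0.0628  0.1237]
 [ 0.5875 -0.0628  0.1237]
 [ 0.5875 -0.0628  0.1237]] [0.6689 0.7433 0.0009 0.0018] 15.4 0.45788839338331405 [ 0.1896  0.7238 -1.6195]
```

View pics/w7.png

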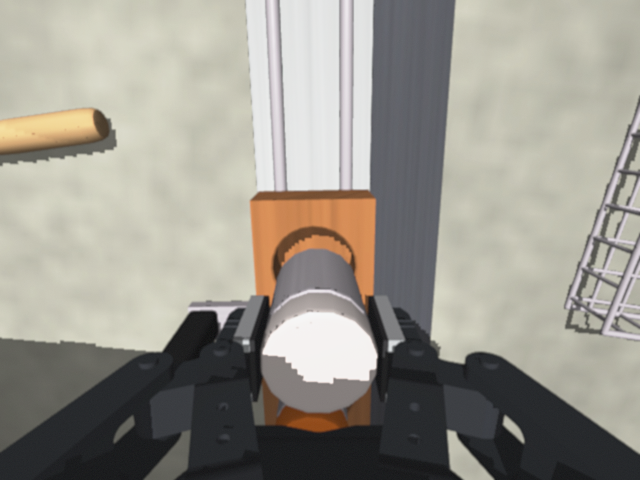

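```bash
python3 - <<'E'
from h import *
c=read_camera("wrist")
u=np.array([-.1075,.994,0])
print("pocket",plane(c,(314,226.5),.048)-u*.023,plane(c,(313,199.5),.048)-u*.038,"foot",plane(c,(316.5,250),.068)-u*.02)
print(get_state()["eef_pos"])
E
```

```text
pocket [ 0.5865 -0.0631  0.048 ] [ 0.5861 -0.0636  0.048 ] foot [ 0.5882 -0.0668  0.068 ]
[ 0.5874 -0.0628  0.1235]
```

```bash

python3 -m crank '[[1,0.2,-0.1,1,0,0,0],[1,0,0,0.3,0,0,0],[1,0,0,0,0,0,0],[1,0,0,0,0,0,0],[1,0,0,0,0,0,0]]'
python3 look.py w8
python3 - <<'E'
from h import *
for n,b in [("scene",(220,130,380,290)),("side",(260,190,420,350))]:
    c=read_camera(n);x0,y0,x1,y1=b
    cv2.imwrite(f"pics/{n}8.png",cv2.resize(c["color"][y0:y1,x0:x1,::-1],None,fx=2.5,fy=2.5,interpolation=cv2.INTER_CUBIC))
a=cv2.imread("pics/scene8.png");b=cv2.imread("pics/side8.png")
cv2.imwrite("pics/both8.png",cv2.hconcat([a,b]))
E
```

```text
time: 15.95
eef_pos: [0.5852, -0.0609, 0.1084]
tcp_rot: [0.669, 0.743, 0.0, 0.0]
contact_force: [0.0, 0.1, -0.5]
opening: 0.455
cam [0.5783 0.0114 0.2335]
[[ 0.5852 -0.061   0.1085]
 [ 0.5852 -0.061   0.1085]
 [ 0.5852 -0.061   0.1085]] [0.6691 0.7431 0.0001 0.0002] 16.0 0.45546091455591736 [-0.1367  0.1709 -1.5021]
```

View pics/w8.png

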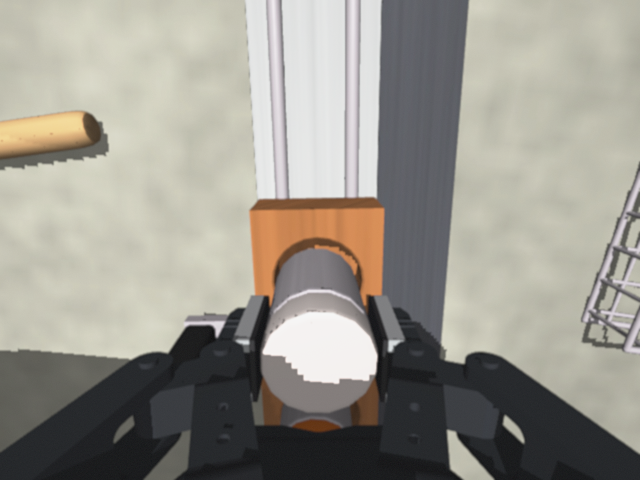

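View pics/both8.png

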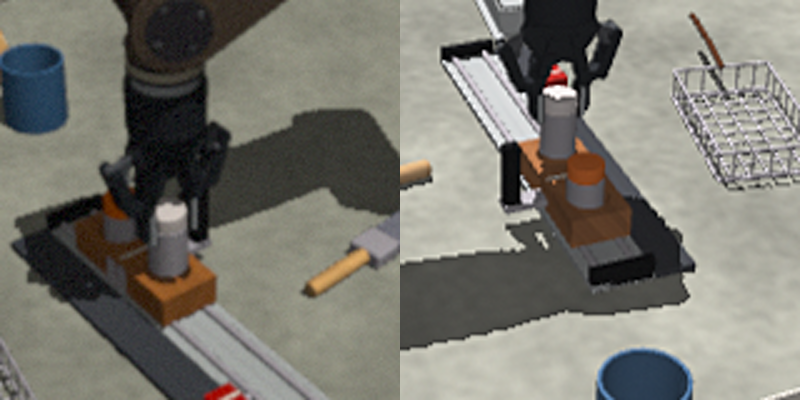

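```bash
python3 - <<'E'
from h import *
c=read_camera("wrist")
u=np.array([-.1075,.994,0])
print("pocket",plane(c,(317.5,238),.048)-u*.023,plane(c,(317,209),.048)-u*.038,"foot",plane(c,(317.5,249.5),.053)-u*.02)
print(get_state()["eef_pos"])
E
```

```text
pocket [ 0.586  -0.0631  0.048 ] [ 0.5858 -0.0635  0.048 ] foot [ 0.5861 -0.0646  0.053 ]
[ 0.5852 -0.061   0.1085]
```

```bash

python3 -m crank '[[1,0.1,0,0.5,0,0,0],[1,0,0,1,0,0,0],[1,0,0,0.8,0,0,0],[1,0,0,0,0,0,0]]'
python3 -m crank '[[1,0,0,0.6,0,0,0],[1,0,0,0.3,0,0,0],[1,0,0,0.2,0,0,0],[1,0,0,0,0,0,0],[1,0,0,0,0,0,0]]'
```

```text
time: 16.55
eef_pos: [0.5837, -0.0595, 0.083]
tcp_rot: [0.669, 0.743, -0.001, -0.002]
contact_force: [-0.4, -0.3, -1.7]
opening: 0.458
time: 17.05
eef_pos: [0.5849, -0.06, 0.0754]
tcp_rot: [0.669, 0.743, -0.0, -0.0]
contact_force: [-4.0, 0.3, 5.5]
opening: 0.459
```

```bash

python3 -m crank '[[1,0,0,0.1,0,0,0],[1,0,0,0,0,0,0],[-0.4,0,0,0,0,0,0],[-0.4,0,0,0,0,0,0],[-0.4,0,0,0,0,0,0]]'
python3 -m crank '[[-0.4,0,0,-3,0,0,0],[-0.4,0,0,-4,0,0,0],[-0.4,0,-2,-4,0,0,0],[-0.4,-1.5,-4,0,0,0,0],[-0.4,-1.5,0,0,0,0,0]]'
python3 -m crank '[[-0.4,0,0,0,0,0,0],[-0.4,0,0,0,0,0,0]]'
python3 look.py w9 caddy_handle notch stop_ball caddy
python3 - <<'E'
from h import *
for n,b in [("scene",(220,130,380,290)),("side",(260,190,420,350))]:
    c=read_camera(n);x0,y0,x1,y1=b
    cv2.imwrite(f"pics/{n}9.png",cv2.resize(c["color"][y0:y1,x0:x1,::-1],None,fx=2.5,fy=2.5,interpolation=cv2.INTER_CUBIC))
    for t,z in [("salt_mid",.055),("spice_mid",.055),("caddy_handle",.08)]:
        for d in place_of(t,n)[:1]: print(n,t,d["p"],d["location"],plane(c,d["location"],z))
        for q,(x,y) in [("a",(.595,-.1467)),("b",(.586,-.063))]:
            if t=="salt_mid": print(n,q,"expected top center px",proj(c,(x,y,.09)))
a=cv2.imread("pics/scene9.png");b=cv2.imread("pics/side9.png")
cv2.imwrite("pics/both9.png",cv2.hconcat([a,b]))
E
```

```text
time: 17.55
eef_pos: [0.5849, -0.0599, 0.0731]
tcp_rot: [0.669, 0.743, 0.0, 0.0]
contact_force: [-0.0, 0.1, 0.2]
opening: 0.698
time: 18.05
eef_pos: [0.525, -0.0955, 0.1829]
tcp_rot: [0.669, 0.743, -0.001, -0.001]
contact_force: [0.9, -0.3, -0.7]
opening: 0.702
time: 18.25
eef_pos: [0.5289, -0.0962, 0.183]
tcp_rot: [0.67, 0.743, 0.0, -0.0]
contact_force: [-0.8, 0.1, 1.2]
opening: 0.701
caddy_handle 0.81 [302.6, 278.4] [ 0.5218 -0.1146  0.08  ]
notch 0.59 [449.1, 250.9] [ 0.6295 -0.1009  0.03  ]
caddy 0.89 [393.8, 247.2] [ 0.5913 -0.1068  0.014 ]
cam [ 0.5222 -0.024   0.3082]
[[ 0.5289 -0.0956  0.183 ]
 [ 0.5289 -0.0956  0.183 ]
 [ 0.5289 -0.0956  0.183 ]] [ 0.6688  0.7434 -0.     -0.0003] 18.5 0.7033148659083559 [ 0.6233  0.7343 -0.2765]
scene salt_mid 0.7 [290.9, 233.4] [ 0.5732 -0.0617  0.055 ]
scene a expected top center px [267.0278 207.4901]
scene b expected top center px [285.912  223.5149]
scene spice_mid 0.77 [267.8, 221.2] [ 0.5999 -0.136   0.055 ]
scene caddy_handle 0.62 [299.8, 207.9] [ 0.5161 -0.1156  0.08  ]
side salt_mid 0.62 [324.6, 249.3] [ 0.5903 -0.0651  0.055 ]
side a expected top center px [334.7992 254.3519]
side b expected top center px [323.0897 238.1354]
side spice_mid 0.71 [335.5, 262.3] [ 0.6019 -0.1326  0.055 ]
side caddy_handle 0.98 [301.0, 254.7] [ 0.5135 -0.1136  0.08  ]
```

View pics/w9.png

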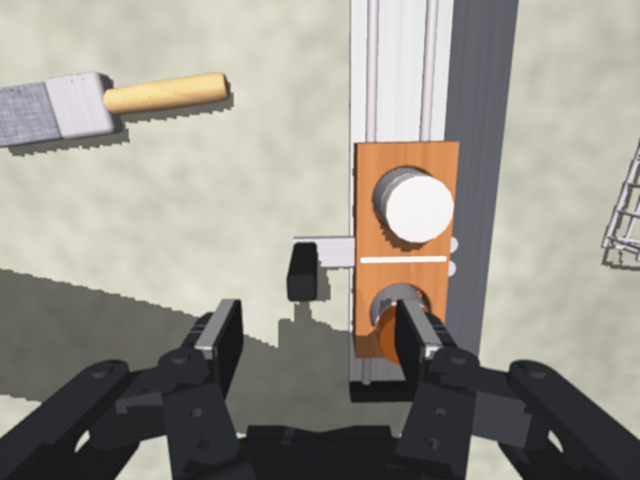

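View pics/both9.png

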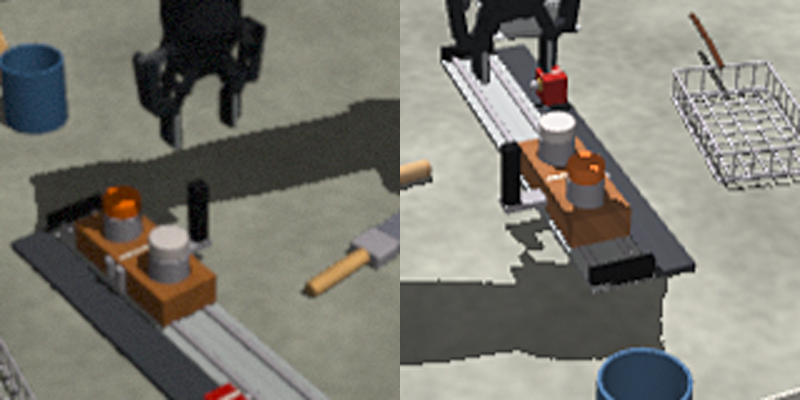

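Both shakers are seated: the cap tops sit at side (323,238) and (334,254), within 1 px of where a 90 mm top would project. Next I grip the handle, which I place at about (0.521, -0.113).

```bash

python3 -m crank '[[-0.4,-1.7,-0.9,2,0,0,0],[-0.4,0,0,2.5,0,0,0],[-0.4,0,0,0,0,0,0],[-0.4,0,0,0,0,0,0],[-0.4,0,0,0,0,0,0]]'
python3 look.py w10 caddy_handle
```

```text
time: 19.4
eef_pos: [0.5221, -0.114, 0.1398]
tcp_rot: [0.669, 0.743, 0.0, 0.001]
contact_force: [0.3, -0.6, 1.1]
opening: 0.698
caddy_handle 0.95 [317.1, 276.5] [ 0.5225 -0.1135  0.08  ]
cam [ 0.515  -0.0416  0.2648]
[[ 0.5222 -0.114   0.1399]
 [ 0.5222 -0.114   0.1399]
 [ 0.5222 -0.114   0.1399]] [0.669  0.7433 0.0005 0.0013] 19.5 0.704175120012244 [-0.5028  0.2005  0.3217]
```

View pics/w10.png

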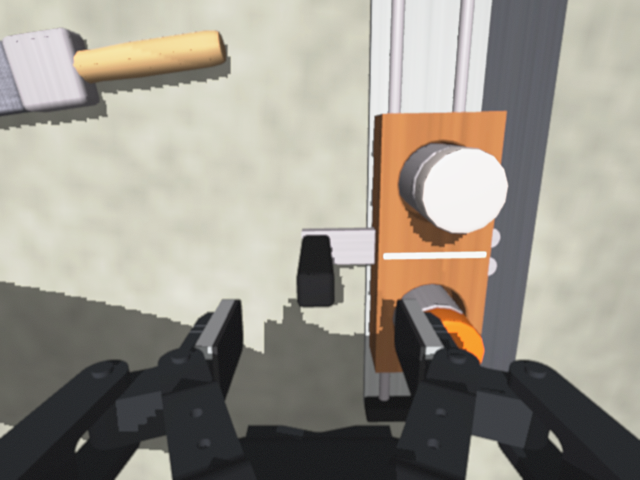

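Handle is at (317,276), centred between the pads. Descend and close.

```bash

python3 -m crank '[[-0.4,0.1,0,3,0,0,0],[-0.4,0,0,3,0,0,0],[-0.4,0,0,0,0,0,0],[-0.4,0,0,0,0,0,0],[-0.4,0,0,0,0,0,0]]'
python3 -m crank '[[1,0,0,0,0,0,0],[1,0,0,0,0,0,0],[1,0,0,0,0,0,0],[1,0,0,0,0,0,0],[1,0,0,0,0,0,0]]' 80
python3 look.py w11 notch stop_ball caddy_handle
python3 - <<'E'
from h import *
c=read_camera("side")
for t,z in [("notch",.03),("stop_ball",.03),("caddy",.014)]:
  for d in place_of(t,"side")[:2]: print(t,d["p"],d["location"],plane(c,d["location"],z))
E
```

```text
time: 20.0
eef_pos: [0.5226, -0.1134, 0.0805]
tcp_rot: [0.669, 0.743, 0.001, 0.002]
contact_force: [-0.4, -0.6, -0.1]
opening: 0.699
time: 20.5
eef_pos: [0.5206, -0.1132, 0.0795]
tcp_rot: [0.668, 0.744, -0.001, -0.001]
contact_force: [-5.4, 0.1, 6.1]
opening: 0.203
notch 0.84 [545.9, 282.8] [ 0.6309 -0.0999  0.03  ]
notch 0.48 [320.7, 340.6] [ 0.5258 -0.1431  0.03  ]
caddy_handle 0.89 [320.0, 341.0] [ 0.5222 -0.114   0.08  ]
caddy_handle 0.66 [451.2, 274.6] [ 0.5642 -0.0835  0.08  ]
cam [ 0.5139 -0.0408  0.2046]
[[ 0.5206 -0.1132  0.0795]
 [ 0.5206 -0.1132  0.0795]
 [ 0.5206 -0.1132  0.0795]] [ 0.6682  0.744  -0.0011 -0.0005] 20.7 0.20018016283199527 [-5.1966  0.0892  6.5038]
notch 0.65 [342.3, 262.9] [ 0.6299 -0.1042  0.03  ]
stop_ball 0.58 [313.6, 225.3] [0.6029 0.109  0.03  ]
caddy 0.74 [328.4, 270.4] [ 0.5904 -0.1077  0.014 ]
```

View pics/w11.png

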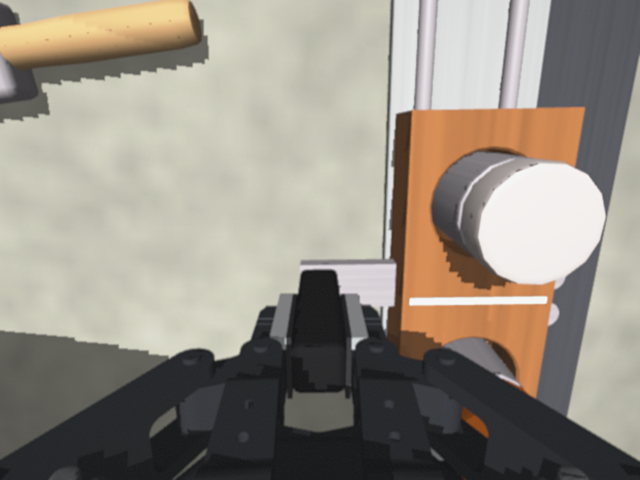

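```bash

python3 -m crank '[[1,1,0,0,0,0,0],[1,2,0,0,0,0,0],[1,2.5,0,0,0,0,0],[1,2.5,0,0,0,0,0],[1,2.5,0,0,0,0,0]]'
python3 -m crank '[[1,2.5,0,0,0,0,0],[1,2,0,0,0,0,0],[1,2,0,0,0,0,0],[1,1,0,0,0,0,0],[1,0,0,0,0,0,0]]'
python3 -m crank '[[1,0,0,0,0,0,0],[1,0,0,0,0,0,0]]'
python3 look.py w12 notch stop_ball caddy_handle
```

```text
time: 21.4
eef_pos: [0.5079, -0.0088, 0.0795]
tcp_rot: [0.668, 0.744, -0.003, -0.002]
contact_force: [-12.8, -4.0, 11.6]
opening: 0.203
time: 21.9
eef_pos: [0.4986, 0.0674, 0.0795]
tcp_rot: [0.668, 0.744, -0.004, -0.004]
contact_force: [-19.3, -0.3, 18.5]
opening: 0.202
time: 22.1
eef_pos: [0.4987, 0.0666, 0.0795]
tcp_rot: [0.668, 0.744, -0.004, -0.004]
contact_force: [-19.8, 0.3, 17.4]
opening: 0.2
notch 0.63 [544.5, 282.0] [0.6071 0.0806 0.03  ]
caddy_handle 0.6 [318.8, 339.3] [0.4998 0.0664 0.08  ]
cam [0.493  0.139  0.2047]
[[0.4987 0.0665 0.0795]
 [0.4987 0.0665 0.0795]
 [0.4987 0.0665 0.0795]] [ 0.668   0.7441 -0.0038 -0.0038] 22.3 0.1981432793633877 [-18.8226   0.3763  17.4321]
```

View pics/w12.png

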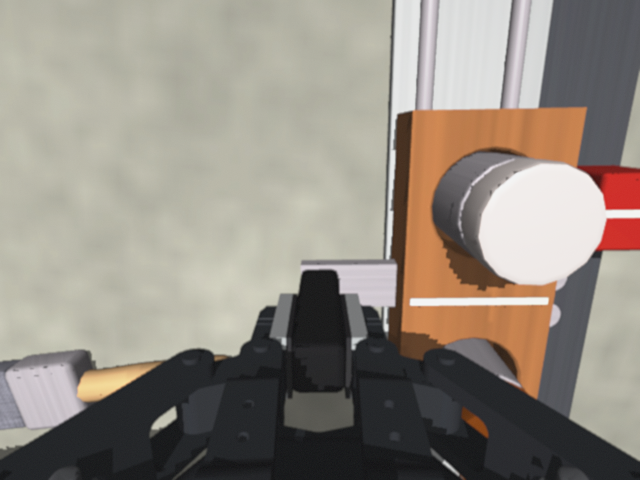

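Path measured so far gives a rail tilt of 6.95°, about 1° off the tool's, hence the side force. I relax that and measure what remains.

```bash

python3 -m crank '[[1,0,-0.3,-0.2,0,0,-0.9],[1,0,0,0,0,0,0]]'
python3 - <<'E'
from h import *
t=np.radians(6.95);u=np.array([-np.sin(t),np.cos(t),0])
c=read_camera("wrist");cv2.imwrite("pics/w13.png",c["color"][:,:,::-1])
for n in ["scene","side"]:
    cc=read_camera(n);cv2.imwrite(f"pics/{n}13.png",cv2.resize(cc["color"][180:340,230:400,::-1],None,fx=2.4,fy=2.4,interpolation=cv2.INTER_CUBIC))
    for k in ["notch","stop_ball"]:
        for d in place_of(k,n)[:2]:
            P=plane(cc,d["location"],.03);print(n,k,d["p"],d["location"],P,P@u)
a=cv2.imread("pics/scene13.png");b=cv2.imread("pics/side13.png");cv2.imwrite("pics/both13.png",cv2.resize(cv2.hconcat([a,b]),(800,376)))
s=get_state();print(s["eef_pos"],s["contact_force"],s["time"])
E
```

```text
time: 22.5
eef_pos: [0.4986, 0.0664, 0.0796]
tcp_rot: [0.664, 0.748, 0.0, -0.001]
contact_force: [1.4, 2.1, -5.6]
opening: 0.196
scene notch 0.82 [307.7, 277.8] [0.6056 0.0749 0.03  ] 0.0010431682392127797
scene notch 0.21 [311.3, 256.8] [0.56   0.0159 0.03  ] -0.0519958831863754
scene stop_ball 0.87 [322.1, 287.1] [0.593  0.1175 0.03  ] 0.04483866939683317
side notch 0.96 [319.9, 229.6] [0.615  0.0801 0.03  ] 0.005133215706420457
side notch 0.2 [310.7, 230.7] [0.5869 0.0802 0.03  ] 0.00854915037143758
side stop_ball 0.47 [313.1, 222.1] [0.6061 0.1281 0.03  ] 0.05386561759413571
[0.4986 0.066  0.0796] [-0.1201  2.4396 -7.932 ] 22.85
```

View pics/w13.png

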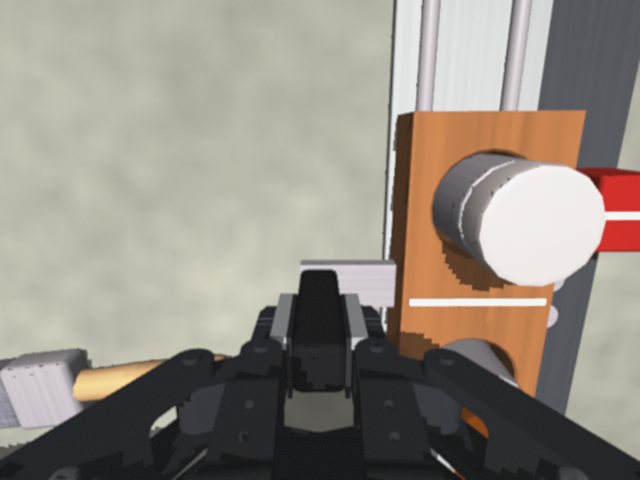

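View pics/both13.png

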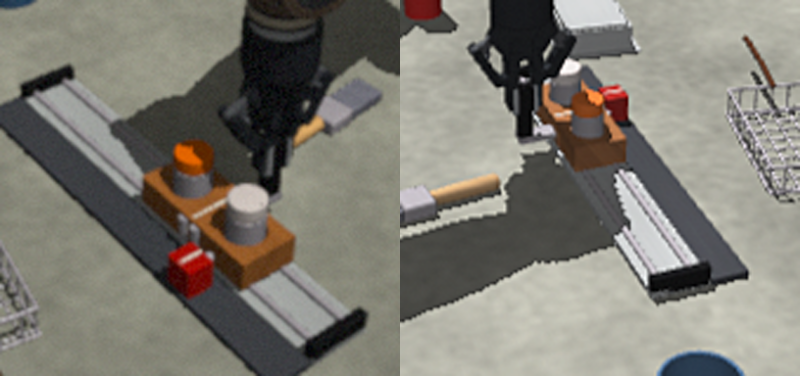

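```bash
python3 - <<'E'
from h import *
t=np.radians(6.95);u=np.array([-np.sin(t),np.cos(t),0])
c=read_camera("wrist")
for p in [(410,302.5),(546,302)]: print("caddy line",plane(c,p,.048),plane(c,p,.048)@u)
for p in [(608,216),(638,216)]: print("stop line",plane(c,p,.044),plane(c,p,.044)@u)
for b in [(.6076,.1162),(.606,.1147),(.6054,.116),(.6145,.1167),(.6408,.1204),(.6037,.1204)]: print(np.array(b)@u[:2])
E
```

```text
caddy line [0.5398 0.0702 0.048 ] 0.0043840528637013884
caddy line [0.5993 0.0777 0.048 ] 0.004618945515225412
stop line [0.6168 0.118  0.044 ] 0.042508023999349914
stop line [0.6294 0.1195 0.044 ] 0.04250173466573247
0.04182467073766508
0.040529297570037336
0.041892347214541076
0.04148607515340285
0.04197650550679749
0.04646572189671247
```

```bash

python3 -m crank '[[1,0.8,0,0.1,0,0,0],[1,0.8,0,0,0,0,0],[1,0,0,0,0,0,0]]'
python3 -m crank '[[1,0.4,0,0,0,0,0],[1,0,0,0,0,0,0]]'
python3 -m crank '[[1,0.4,0,0,0,0,0],[1,0,0,0,0,0,0]]'
python3 -m crank '[[1,0.4,0,0,0,0,0],[1,0,0,0,0,0,0]]'
```

```text
time: 23.2
eef_pos: [0.4966, 0.0823, 0.0795]
tcp_rot: [0.663, 0.748, -0.001, -0.001]
contact_force: [-5.5, 1.5, -0.2]
opening: 0.203
time: 23.4
eef_pos: [0.4962, 0.0858, 0.0795]
tcp_rot: [0.663, 0.748, -0.001, -0.001]
contact_force: [-5.7, -0.2, -0.7]
opening: 0.199
time: 23.6
eef_pos: [0.4959, 0.0883, 0.0795]
tcp_rot: [0.663, 0.749, -0.002, 0.0]
contact_force: [-4.8, -6.7, -0.3]
opening: 0.196
time: 23.8
eef_pos: [0.4953, 0.0928, 0.0795]
tcp_rot: [0.663, 0.748, -0.001, -0.0]
contact_force: [-4.4, -3.3, -0.6]
opening: 0.199
```

```bash

python3 -m crank '[[1,0.4,0,0,0,0,0],[1,0,0,0,0,0,0]]'
python3 -m crank '[[1,0.3,0,0,0,0,0],[1,0,0,0,0,0,0]]'
python3 -m crank '[[1,0.2,0,0,0,0,0],[1,0,0,0,0,0,0],[1,0,0,0,0,0,0]]'
python3 look.py w14 notch stop_ball
```

```text
time: 24.0
eef_pos: [0.4947, 0.0977, 0.0795]
tcp_rot: [0.663, 0.748, -0.001, -0.001]
contact_force: [-5.8, 0.8, -0.3]
opening: 0.201
time: 24.2
eef_pos: [0.4943, 0.1014, 0.0795]
tcp_rot: [0.663, 0.748, -0.0, -0.001]
contact_force: [-5.1, 4.1, -0.5]
opening: 0.198
time: 24.5
eef_pos: [0.494, 0.1034, 0.0795]
tcp_rot: [0.663, 0.748, -0.0, -0.001]
contact_force: [-4.2, 1.6, 0.2]
opening: 0.195
notch 0.68 [544.1, 286.6] [0.6038 0.1161 0.03  ]
notch 0.32 [319.6, 339.9] [0.4991 0.0739 0.03  ]
stop_ball 0.88 [545.0, 283.4] [0.6038 0.1178 0.03  ]
cam [0.4865 0.1754 0.2048]
[[0.494  0.1034 0.0795]
 [0.494  0.1034 0.0795]
 [0.494  0.1034 0.0795]] [ 0.6634  0.7483 -0.0003 -0.0014] 24.65 0.19727107159015156 [-5.584   3.2896  0.546 ]
```

View pics/w14.png

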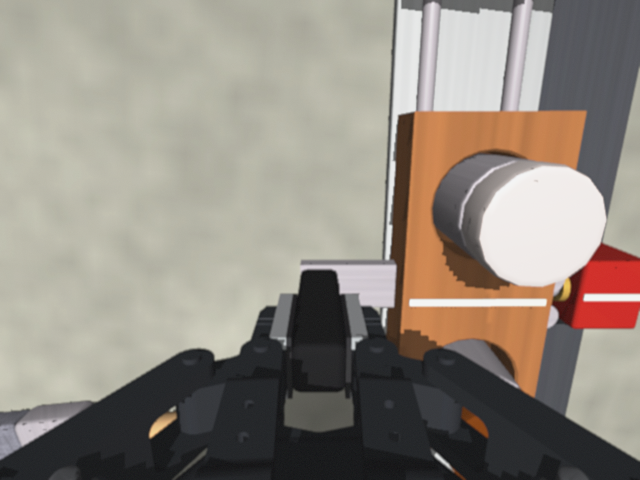

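```bash
python3 - <<'E'
from h import *
t=np.radians(6.95);u=np.array([-np.sin(t),np.cos(t),0])
c=read_camera("wrist");im=c["color"].astype(int)
def linecol(cols,r0,r1):
    out=[]
    for x in cols:
        w=im[r0:r1,x].min(1)>190
        if w.any(): out.append((x,r0+np.nonzero(w)[0].mean()))
    return out
A=linecol(range(415,545,10),290,315);B=linecol(range(586,637,6),280,320)
print(np.mean([plane(c,p,.048)@u for p in A]),[round(p[1],1) for p in A]);print([round(p[1],1) for p in B],np.mean([plane(c,p,.044)@u for p in B]))
for n in ["scene","side"]:
    cc=read_camera(n)
    cv2.imwrite(f"pics/{n}14.png",cv2.resize(cc["color"][180:340,230:400,::-1],None,fx=2.4,fy=2.4,interpolation=cv2.INTER_CUBIC))
a=cv2.imread("pics/scene14.png");b=cv2.imread("pics/side14.png");cv2.imwrite("pics/both14.png",cv2.resize(cv2.hconcat([a,b]),(800,376)))
s=get_state();print(s["eef_pos"],s["contact_force"],s["time"])
E
```

```text
0.042393122947696 [np.float64(302.0), np.float64(302.0), np.float64(302.0), np.float64(302.0), np.float64(302.0), np.float64(302.0), np.float64(302.0), np.float64(302.0), np.float64(302.0), np.float64(302.0), np.float64(302.0), np.float64(302.0), np.float64(302.0)]
[np.float64(297.0), np.float64(297.0), np.float64(297.0), np.float64(297.0), np.float64(297.0), np.float64(297.0), np.float64(297.0), np.float64(297.0), np.float64(297.0)] 0.04302895425134631
[0.494  0.1034 0.0795] [-4.7347  2.8933 -1.1861] 24.8
```

View pics/both14.png

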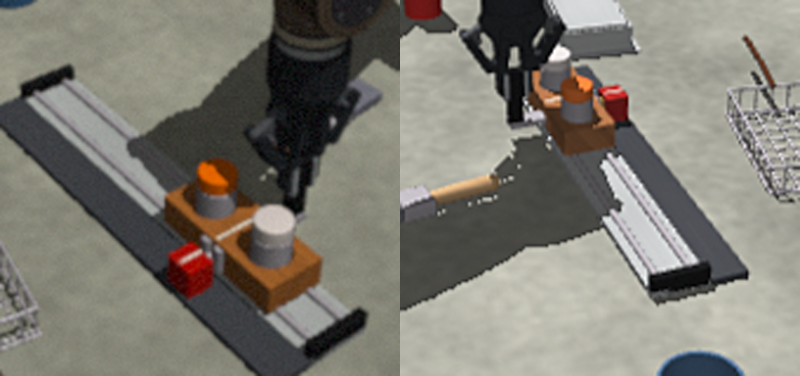

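The white lines agree to 0.6 mm and the ball still pulls the caddy forward by about 3 N. A small nudge should do it.

```bash

python3 -m crank '[[1,0.1,0,0,0,0,0],[1,0,0,0,0,0,0],[1,0,0,0,0,0,0],[1,0,0,0,0,0,0]]'
python3 look.py w15
python3 - <<'E'
from h import *
t=np.radians(6.95);u=np.array([-np.sin(t),np.cos(t),0])
c=read_camera("wrist");im=c["color"].astype(int)
for cols,z in [(range(415,545,10),.048),(range(586,637,6),.044)]:
    v=[]
    for x in cols:
        w=im[280:320,x].min(1)>170
        if w.any(): v.append(plane(c,(x,280+np.nonzero(w)[0].mean()),z)@u)
    print(np.mean(v))
F=[]
for n in ["scene","side"]:
    cc=read_camera(n);F.append(get_state()["contact_force"])
    cv2.imwrite(f"pics/{n}15.png",cc["color"][:,:,::-1])
    for k in ["brush"]:
        for d in place_of(k,n)[:1]: print(n,k,d["p"],d["location"],plane(cc,d["location"],0))
s=get_state();print(s["eef_pos"],F,s["dq"],s["time"])
E
```

```text
time: 25.2
eef_pos: [0.494, 0.1038, 0.0795]
tcp_rot: [0.663, 0.748, -0.001, -0.001]
contact_force: [-4.6, 0.7, -0.5]
opening: 0.2
cam [0.4864 0.1759 0.2047]
[[0.494  0.1038 0.0796]
 [0.494  0.1038 0.0796]
 [0.494  0.1038 0.0796]] [ 0.6632  0.7484 -0.0007 -0.0009] 25.25 0.20137940129782397 [-5.2454 -0.2931 -0.673 ]
0.04348466746440454
0.0429310024962207
side brush 0.89 [242.6, 264.0] [ 0.3718 -0.0036  0.    ]
[0.494  0.1038 0.0796] [array([-5.8931,  0.7536,  0.4973]), array([-5.6633,  1.1878,  0.1394])] [ 0.0016  0.0003  0.0014 -0.0002 -0.001   0.0005] 25.5
```

View pics/scene15.png

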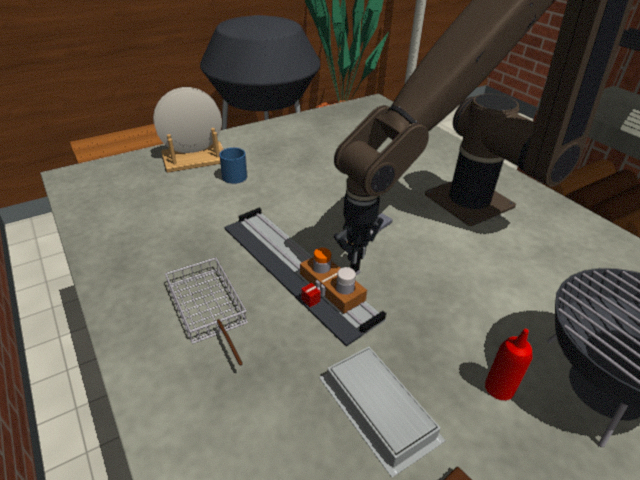

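View pics/w15.png

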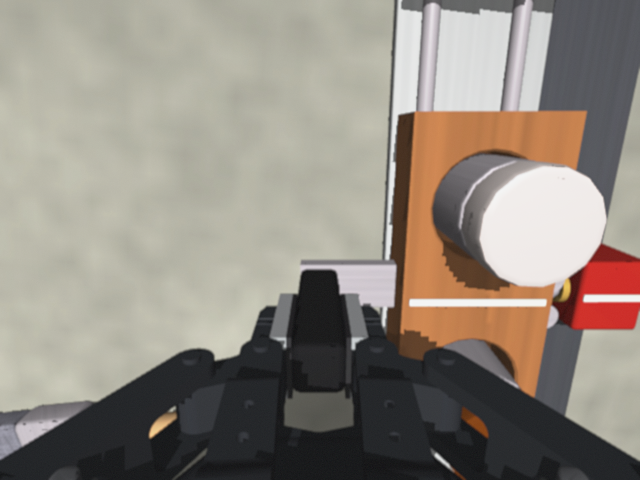

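```bash
python3 -c "
from plant import *
print(sign_off(), get_state()['eef_pos'], get_state()['opening'])"
```

```text
the job is handed in; nothing more can be done
the job is handed in; nothing more can be done
```

The job is handed in, at about 25.5 s of the 70 s allowed, with the gripper still holding the handle and the caddy at rest on the click. The orange-cap shaker stands in pocket a and the white-cap shaker in pocket b.

**Shakers:** Each descent stopped with an upward push when the shaker was 20 mm above where it stood on the slab, the depth of the pocket floor. In the side picture taken before sliding, both cap tops lay within 1 px of where a fully seated shaker's would.

**Click:** The push rose to about 7 N at the first rib and turned into a 4 N pull as the ball drew the caddy in. The push along the rail is now within about 1 N of zero. The caddy's and stop block's white lines agree within 0.6 mm, at the limit of what the pictures resolve.

**What disagreed:**
- My first estimate of the rail's angle was about 1° off, so a side and upward force of about 20 N each built up on the wrist during the long slide. I relaxed that before the click; about 5 N of sideways force remains.
- I judged that the other objects had not moved from the last scene picture. Only the brush was measured again: the side camera put it about 13 mm from its first reading, within the spread between the cameras' first readings. The scene camera missed it.

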